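Fit a spice turntable and press its axle cap home

TASK

Put the round white tray over the steel spindle so that it rests on the grey base, then set the red push-on axle cap on the spindle, skirt down, and press it straight down until it is firmly and fully seated on the black rubber washer of the tray's hub. Press with feeling: stop as soon as it seats, because too much force cracks the hub. Leave the two spice jars and the salt shaker where they stand.

Things in the scene. Friction and masses are not known exactly. Their poses are not given: they have to be found in the camera images.
- carousel_base: Grey round base, 100 mm across, 12 mm high, fixed, on a black levelling foot that lifts it 1 to 9 mm off the worktop (differs each time); a black boss in its middle, 48 mm across, its top 20 mm above the origin, carries the tray. From it rises a plain steel spindle, 12 mm in diameter, its top 11 mm tapering to 7 mm. Origin: on the spindle's axis at the grey base's underside; z up.
- spindle_tip (a point): The very top of the upright steel spindle, on its axis, 93 mm above the base's origin.
- tray_mid (a point): Loose white round tray, 130 mm across, about 180 g, green rim 11 mm high, floor 5 mm thick, flat on the worktop; in its middle a white hub tube, 38 mm across, its top 34 mm above the tray's underside, a 17 mm hole right through. Grip the upper 20 mm of the white tube from above. This point: on the hub's axis, 22.5 mm above the underside; z up the axis.
- cap_mid (a point): Loose red axle cap (closed push nut), 34 mm diameter, 39 mm high, 42 g, upright on the worktop, flat top, mouth down: a 4 mm steel skirt with a 20 mm mouth, then a 14.8 mm bore, 36 mm deep from the lower face, with four sprung teeth 8 mm above the lower face that bite on the spindle. This point: on its axis half-way up; z up the axis.
- red_spice: Spice jar with a red lid, 45 mm diameter, 106 mm high, bystander. Origin at its underside.
- green_spice: Spice jar with green herbs, green label and red lid, 45 mm diameter, 106 mm high, bystander. Origin at its underside.
- salt_mill: Salt shaker with a grey top, 44 mm diameter, 90 mm high, bystander. Origin at its underside.
- cap_top (a point): Middle of the cap's flat top, where closed fingers can press. Let go on the spindle the cap stays put, lower face up to 16 mm above the washer. Sliding it down takes 3 to 15 N, jerkily, which mostly fades when one stops; on meeting the washer a force builds up that stays. Seated: a lasting 6 to 12 N, and pressing again with 15 N no longer moves it. Released, it stays on, risen by under 1 mm.
- tray: The same tray; origin on its axis at its underside. Out of the white hub stands a stiff brass collar with a black rubber washer on it, both 33 mm across; the washer's top is 40 to 52 mm above the tray's underside, set differently each time and not measured: feel for it. The washer yields 1 mm per 22 N; the hub takes at most 26 N from the cap. Seated, the tray's underside is 20 mm above the base's origin.
Things that resemble listed ones, but are neither listed nor needed, are in the scene too. Of the things that look like the part that bears cap_mid, take the one that is farthest from the robot's base at the start.

How it is judged:
By the outcome, as a careful person would: the job done as asked, in the order asked, and still so for the second after the job is handed in, with the robot touching nothing.
It also fails if it takes over 72 s, if anything falls off the work surface, if the arm or the gripper's body presses on something with over 40 N, if the wrist force passes 120 N, or if a joint passes its speed limit or range.

ROBOT

A 6-joint arm with a two-finger parallel gripper is mounted at the origin on a cart in front of the work surface, level with it; the furniture and walls round the work are solid. World frame = base frame: x ahead of the robot, y to its left, z up, the work surface at z = 0. Lengths are in m, angles in rad, forces in N, time in s.
With the tool pointing down it reaches from about 0.325 to 0.85 m from the base axis. Payload 15.5 kg.
Tool frame: the origin (TCP) lies between the finger pads; the fingertips stand 11 mm ahead of it and the grasp point (between the pads) lies 8 mm behind it; z points along the fingers, y is the line along which they close (so a half turn about z gives the same grasp; the last joint's range is limited). The gripper opens to 91 mm and grips with 3 to 60 N. Pads are 32 mm wide; open, the fingers measure 118 mm over their backs; the gripper's body (76 mm by 178 mm) begins 60 mm behind the grasp point.
Start: joints at [1.19, 0.494, 1.345, -0, 1.302, -0.096], TCP at [0.176, 0.6, 0.225] pointing down, gripper open.
Joint ranges: [-2.91, 2.91], [-0.82, 2.16], [0.22, 2.67], [-1.22, 4.37], [0.12, 2.79], [-3.08, 3.08]. Speed limits (rad/s): [1.89, 1.89, 2.57, 3.01, 3.01, 3.01].

INTERFACE

Orientations are given as a rotation vector (axis times angle).
In Python, from bench import robot, vision gives the robot as it stands. The module is installed in compiled form; this text tells all that it offers.
- The arm moves only by the shell command python3 -m creep 'ROWS'. ROWS is text: rows parted by semicolons, each of 7 numbers parted by spaces: the turn, a rotation vector about the tool's x, y, z in degrees, then the shift along the tool's x, y, z in cm, then the finger opening in cm, from 0 to 9.12. In form: wx wy wz x y z gripper; .... A call has 1 to 5 rows; each row shifts and turns the commanded pose from where the row before left it, along the tool's axes as they then stand; what a row does not reach is not made up. A row lasts 1/12 s, in which the tool goes at most 41.7 mm and 7.16 degrees, less where a joint would pass 70% of its speed; a pose out of reach is approached as far as the arm can. A call with a gripper value outside its range is refused whole. The fingers move at their own pace and stop on an object; the grip force is fixed at half the most. Time passes only in rows, so rows that do not move let the fingers close. It gives the time, the measured TCP pose, the force, the opening and the grip force at its end, in the units of the state.
- robot.sense(): the state, without advancing time (a new reading comes with each control period).
- vision.snapshot(name): name is "side" or "top" or "wrist"; returns a dict with "image" (480x640x3 uint8, red, green, blue), "mtx" (3x3 intrinsics, pixels), "cam_to_world" (4x4, takes a point from camera to world coordinates). Camera axes: x right, y down, z forward; pixel columns grow to the right and rows downward; lengths in m; the calibration is good to about 2 mm. The wrist camera is an equidistant fisheye: a pixel r from the principal point sees the ray r / f radians off the axis. A picture is of the moment at which its call begins. There is no depth.
- robot.sign_off(): hands the job in; it is judged then, once.
The state is a dict: "t": time; "q": joint angles; "joint_vel": joint speeds; "effort": joint torques, N m; "tool_pos": TCP position; "ee_rot": TCP orientation; "wrist_force": force on the tool from outside, world axes, zero at the start; "torque": the same for the moment, N m; "opening": finger opening in m; "grasp_force": force on a finger pad.
Only numpy, scipy, OpenCV 4.12 (cv2) and the standard library are available. Lean on these libraries where they do the work, as an engineer would, in place of code of your own. Each camera call takes 0.05 s, during which the arm holds its last target. There are 200 camera calls.

## Working session

There is one attempt and no reset: what is moved stays moved. The work goes in short steps, Python scripts to look and compute and a shell command to move; the robot and the scene stay as the last step left them, time stands still between calls to the robot, and variables do not carry over. Pictures are saved under pics/ and viewed, at most 10 in all, crops included, and the job is handed in when it is done.

```bash
mkdir -p pics; cat > h.py <<'E'
import numpy as np, cv2
from bench import robot, vision
def snap(n,f=None):
    s=vision.snapshot(n)
    if f: cv2.imwrite('pics/'+f,s['image'][:,:,::-1])
    np.savez('last_'+n,**s)
    return s
def load(n): return dict(np.load('last_'+n+'.npz'))
def ray(s,u,v,fish=False):
    K=s['mtx'];T=s['cam_to_world']
    x=(u-K[0,2])/K[0,0];y=(v-K[1,2])/K[1,1]
    if fish:
        r=np.hypot(x,y); d=np.array([np.sin(r)*x/max(r,1e-9),np.sin(r)*y/max(r,1e-9),np.cos(r)])
    else: d=np.array([x,y,1.])
    d=T[:3,:3]@d
    return T[:3,3],d/np.linalg.norm(d)
def plane(s,u,v,z,fish=False):
    o,d=ray(s,u,v,fish); return o+d*(z-o[2])/d[2]
def tri(rs):
    A=np.zeros((3,3));b=np.zeros(3)
    for o,d in rs:
        P=np.eye(3)-np.outer(d,d);A+=P;b+=P@o
    p=np.linalg.solve(A,b)
    return p,[np.linalg.norm((np.eye(3)-np.outer(d,d))@(p-o)) for o,d in rs]
def proj(s,p):
    T=s['cam_to_world'];c=T[:3,:3].T@(np.array(p)-T[:3,3]);return (s['mtx']@c/c[2])[:2]
E
python3 - <<'E'
from h import *
np.set_printoptions(precision=3,suppress=True)
a=snap('top');b=snap('side');w=snap('wrist','w0.png')
cv2.imwrite('pics/top0.png',a['image'][:,:,::-1]);cv2.imwrite('pics/side0.png',b['image'][:,:,::-1])
for s in(a,b,w):print(s['mtx'],s['cam_to_world'])
print(robot.sense())
E
```

```text
[[458.578   0.    312.954]
 [  0.    458.578 235.617]
 [  0.      0.      1.   ]] [[-0.019 -0.983  0.185  0.337]
 [-1.     0.015 -0.028  0.02 ]
 [ 0.024 -0.185 -0.982  1.101]
 [ 0.     0.     0.     1.   ]]
[[534.299   0.    321.94 ]
 [  0.    534.299 235.982]
 [  0.      0.      1.   ]] [[ 0.906 -0.194  0.376  0.139]
 [-0.423 -0.388  0.819 -0.782]
 [-0.013 -0.901 -0.433  0.501]
 [ 0.     0.     0.     1.   ]]
[[371.648   0.    321.427]
 [  0.    371.648 235.297]
 [  0.      0.      1.   ]] [[ 0.281  0.93   0.237  0.11 ]
 [ 0.96  -0.273 -0.07   0.619]
 [-0.001  0.247 -0.969  0.384]
 [ 0.     0.     0.     1.   ]]
{'t': 0.15, 'q': array([ 1.189,  0.494,  1.346, -0.   ,  1.303, -0.096]), 'joint_vel': array([ 0.   , -0.001, -0.002,  0.   , -0.   , -0.   ]), 'effort': array([  0.   , -87.92 , -38.205,   0.071,   0.05 ,  -0.   ]), 'tool_pos': array([0.176, 0.599, 0.224]), 'ee_rot': array([-0.447, -3.109,  0.001]), 'wrist_force': array([ 0.383, -0.097,  0.268]), 'torque': array([ 0.016, -0.02 ,  0.018]), 'grasp_force': 0.0, 'opening': 0.09159237442430751}
```

View pics/top0.png

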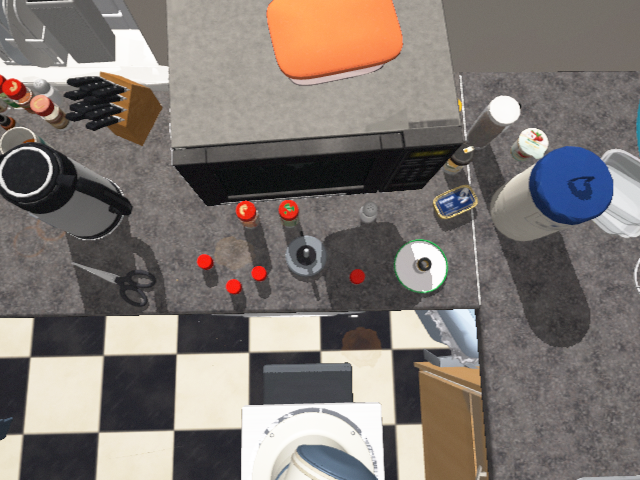

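View pics/side0.png

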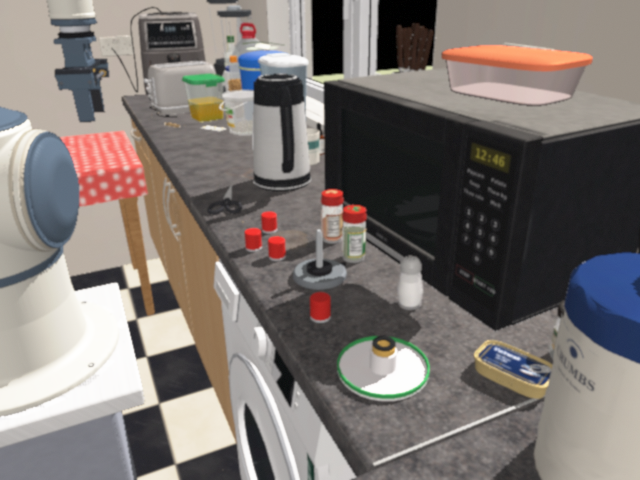

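Top view: four red caps at px (205,262), (233,287), (259,273) and (357,276); base at (306,256); tray at (421,266); jars at (246,212) and (289,210); shaker at (368,212). Side view: caps at (269,222), (253,239), (277,247) and (320,306); tray hub at (384,355); spindle tip at (320,232).

```bash
python3 - <<'E'
from h import *
np.set_printoptions(precision=4,suppress=True)
a=load('top');b=load('side')
print('base proj top',proj(a,[0,0,0]),'tcp',proj(a,[.176,.6,.225]))
def blobs(s,lo,hi,box,mn=30):
    h=cv2.cvtColor(s['image'],cv2.COLOR_RGB2HSV)
    m=cv2.inRange(h,lo,hi)
    if lo[0]==0: m|=cv2.inRange(h,(170,lo[1],lo[2]),(180,255,255))
    z=np.zeros_like(m);z[box[1]:box[3],box[0]:box[2]]=1;m*=z
    n,l,st,c=cv2.connectedComponentsWithStats(m)
    return [(c[i].round(1),st[i]) for i in range(1,n) if st[i][4]>mn]
R=((0,150,80),(8,255,255))
for n,s,box in(('top',a,(180,190,480,310)),('side',b,(220,180,450,330))):
    for c,st in blobs(s,*R,box): print(n,c,st,plane(s,*c,.038)[:2] if n=='top' else '')
# top-view side: predicted cap tops in side for each
for c,st in blobs(a,*R,(180,240,480,310)):
    p=plane(a,*c,.039);print('cap',c,p,np.hypot(*p[:2]),'-> side top/bottom',proj(b,p),proj(b,[p[0],p[1],0]))
# tray rim green ellipse
for n,s,box in(('top',a,(385,230,460,305)),('side',b,(330,330,440,405))):
    h=cv2.cvtColor(s['image'],cv2.COLOR_RGB2HSV);m=cv2.inRange(h,(50,120,50),(85,255,255))
    ys,xs=np.nonzero(m[box[1]:box[3],box[0]:box[2]]);pts=np.c_[xs+box[0],ys+box[1]].astype(np.float32)
    e=cv2.fitEllipse(cv2.convexHull(pts));print('rim',n,e,plane(s,*e[0],.011))
    x,y,w,hh=cv2.boundingRect(pts.astype(int))
A=cv2.resize(a['image'][235:305,190:400][:,:,::-1],None,fx=3.8,fy=3.8,interpolation=2)
B=cv2.resize(b['image'][185:325,230:420][:,:,::-1],None,fx=4.2*190*1/190,fy=2.2,interpolation=2)
B=cv2.resize(b['image'][205:325,235:415][:,:,::-1],None,fx=2.7,fy=2.7,interpolation=2)
A=cv2.copyMakeBorder(A,0,0,0,max(0,800-A.shape[1]),0);B=cv2.copyMakeBorder(B,0,0,0,A.shape[1]-B.shape[1],0)
cv2.imwrite('pics/crop1.png',np.vstack([A,B]))
print(A.shape,B.shape)
E
```

```text
base proj top [312.8884 475.9753] tcp [-23.3325 420.6366]
top [246.2 211.1] [236 200  20  22 290] [0.5985 0.1478]
top [288.1 210.4] [279 200  20  21 262] [0.5989 0.0484]
top [204.6 261.4] [197 254  16  16 199] [0.4797 0.2432]
top [258.8 273. ] [251 266  16  15 188] [0.4506 0.1176]
top [356.8 276.1] [350 269  15  15 182] [ 0.4396 -0.1098]
top [233.4 286.3] [226 279  16  15 190] [0.4209 0.1759]
side [332.3 196.9] [322 188  22  17 298] 
side [354.1 213.6] [342 204  25  19 351] 
side [268.6 220.9] [262 212  15  19 254] 
side [252.8 237.8] [245 228  17  21 302] 
side [276.4 246.7] [268 236  18  22 329] 
side [319.8 305.5] [310 292  21  28 513] 
cap [204.6 261.4] [0.4796 0.243  0.039 ] 0.5376323926615871 -> side top/bottom [267.6511 214.63  ] [268.6523 230.789 ]
cap [258.8 273. ] [0.4505 0.1175 0.039 ] 0.46558535568678283 -> side top/bottom [275.3282 239.8361] [276.3145 257.3131]
cap [356.8 276.1] [ 0.4395 -0.1097  0.039 ] 0.452945312789762 -> side top/bottom [318.3092 296.5004] [318.6841 316.6672]
cap [233.4 286.3] [0.4208 0.1757 0.039 ] 0.456036156175354 -> side top/bottom [251.6519 231.4724] [252.9669 248.5009]
rim top ((420.55572509765625, 265.76788330078125), (52.15006637573242, 54.81165313720703), 131.89718627929688) [ 0.4644 -0.2677  0.011 ]
rim side ((382.81256103515625, 366.4284973144531), (61.219627380371094, 91.94248962402344), 95.68050384521484) [ 0.4624 -0.2753  0.011 ]
(266, 800, 3) (324, 800, 3)
```

View pics/crop1.png

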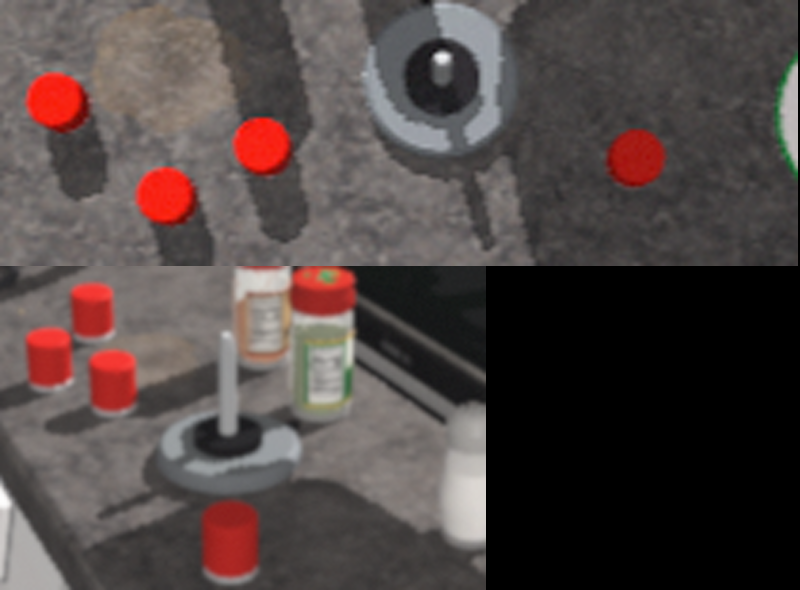

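Candidates for the cap are at top px (205,261), (233,286), (259,273) and (357,276). Their distances from the robot are 0.538, 0.456, 0.466 and 0.453 m. The crop shows four identical red caps with a steel skirt, so the one at (205,261) is meant because it is farthest. Next I square the tool up and look at the base, then the tray, from near.

```bash
python3 -m creep '0 0 -5.4 0 0 0 9;0 0 -5.4 0 0 0 9;0 0 -5.5 0 0 0 9;0 0 0 -1.8 -3.5 0 9;0 0 0 -1.8 -3.5 0 9' ; python3 -m creep '0 0 0 -1.8 -3.5 0 9;0 0 0 -1.8 -3.5 0 9;0 0 0 -1.8 -3.5 0 9;0 0 0 -1.8 -3.5 0 9;0 0 0 -1.8 -3.5 0 9' ; python3 -m creep '0 0 0 -1.8 -3.5 0 9;0 0 0 -1.8 -3.5 0 9;0 0 0 -1.8 -3.5 0 9;0 0 0 -1.8 -3.5 0 9;0 0 0 -1.8 -3.5 0 9'; python3 -m creep '0 0 0 -1.8 -3.5 0 9;0 0 0 -1.8 -3.5 0 9;0 0 0 -1.8 -3.5 0 9;0 0 0 0 0 0 9;0 0 0 0 0 0 9'
python3 - <<'E'
from h import *
w=snap('wrist','w1.png');np.savez('w1',**w);print(w['cam_to_world'].round(3))
E
```

```text
t: 0.57
tool_pos: [0.2117, 0.5295, 0.2243]
ee_rot: [0.003, -3.141, 0.0]
wrist_force: [1.4, 0.0, -0.3]
opening: 0.0899
grasp_force: 0.0
t: 0.98
tool_pos: [0.3021, 0.3527, 0.2249]
ee_rot: [0.001, 3.142, -0.0]
wrist_force: [1.7, -0.1, 0.4]
opening: 0.0899
grasp_force: 0.0
t: 1.4
tool_pos: [0.392, 0.1776, 0.225]
ee_rot: [0.002, 3.141, 0.0]
wrist_force: [0.9, 0.3, -0.1]
opening: 0.0899
grasp_force: 0.0
t: 1.82
tool_pos: [0.4462, 0.0726, 0.2248]
ee_rot: [-0.008, -3.141, 0.0]
wrist_force: [-0.8, 1.6, 0.1]
opening: 0.09
grasp_force: 0.0
[[ 0.005  0.969  0.247  0.378]
 [ 1.    -0.004 -0.001  0.073]
 [-0.     0.247 -0.969  0.385]
 [ 0.     0.     0.     1.   ]]
```

View pics/w1.png

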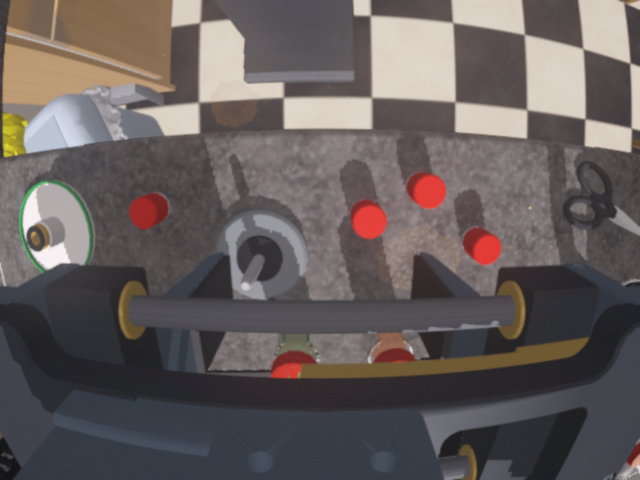

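The wrist view shows the spindle tip at (247,285), the base at (263,254), the target cap at (483,246) and the tray hub at (38,237). I take two more wrist views, one above the base and one above the tray.

```bash
python3 -m creep '0 0 0 -1.8 -2.4 0 9;0 0 0 -1.8 -2.4 0 9;0 0 0 -1.8 -2.5 0 9;0 0 0 0 0 0 9;0 0 0 0 0 0 9' >/dev/null
python3 - <<'E'
from h import *
w=snap('wrist','w2.png');np.savez('w2',**w)
E
python3 -m creep '0 0 0 -0.2 -3.8 0 9;0 0 0 -.2 -3.8 0 9;0 0 0 -.2 -3.8 0 9;0 0 0 -.2 -3.8 0 9;0 0 0 -.2 -3.8 0 9' >/dev/null; python3 -m creep '0 0 0 0 -3.8 0 9;0 0 0 0 -3.2 0 9;0 0 0 0 0 0 9;0 0 0 0 0 0 9'
python3 - <<'E'
from h import *
w=snap('wrist','w3.png');np.savez('w3',**w)
w2=dict(np.load('w2.npz'))
cv2.imwrite('pics/pair.png',np.hstack([w2['image'][60:330,120:520],w['image'][60:330,120:520]])[:,:,::-1])
E
```

```text
t: 3.08
tool_pos: [0.5088, -0.2583, 0.2247]
ee_rot: [-0.003, -3.141, -0.001]
wrist_force: [-0.6, 1.1, -0.9]
opening: 0.0897
grasp_force: 0.0
```

View pics/pair.png

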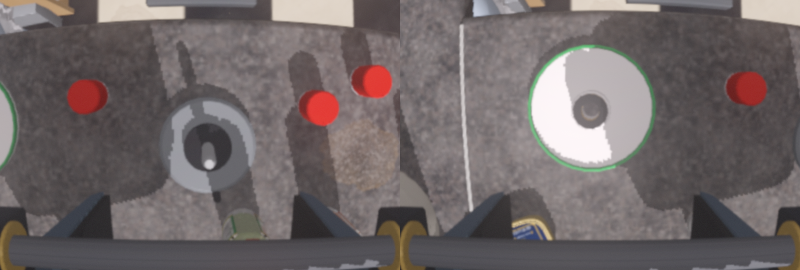

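```bash
cat >> h.py <<'E'
def circ(P):
    A=np.c_[2*P[:,:2],np.ones(len(P))];x=np.linalg.lstsq(A,(P[:,:2]**2).sum(1),rcond=None)[0]
    return x[:2],np.sqrt(x[2]+x[0]**2+x[1]**2)
def hsv(s): return cv2.cvtColor(s['image'],cv2.COLOR_RGB2HSV)
def hullpts(m,box):
    z=np.zeros_like(m);z[box[1]:box[3],box[0]:box[2]]=1
    ys,xs=np.nonzero(m*z);return cv2.convexHull(np.c_[xs,ys].astype(np.int32))[:,0]
E
python3 - <<'E'
from h import *
np.set_printoptions(precision=4,suppress=True)
L=lambda n:dict(np.load(n+'.npz'))
w1,w2,w3,a,b=L('w1'),L('w2'),L('w3'),load('top'),load('side')
# tray rim
for nm,s,box,f in(('w3',w3,(240,90,380,240),1),('w1',w1,(10,170,100,290),1),('top',a,(385,230,460,305),0),('side',b,(330,330,440,405),0)):
    h=hullpts(cv2.inRange(hsv(s),(45,90,40),(90,255,255)),box)
    P=np.array([plane(s,u,v,.011,f) for u,v in h]);print('rim',nm,*circ(P))
# caps
def red(s,box):
    H=hsv(s);m=cv2.inRange(H,(0,150,80),(8,255,255))|cv2.inRange(H,(170,150,80),(180,255,255))
    return m
# spindle tip
for nm,s,(u,v) in(('w1',w1,(247,285)),('w2',w2,(329,224)),('top',a,(306,250)),('side',b,(319,231))):
    g=cv2.cvtColor(s['image'],cv2.COLOR_RGB2GRAY)
    print(nm,'\n',g[v-6:v+7,u-6:u+7])
R=[ray(w1,247,285,1),ray(w2,329,224,1),ray(a,306.2,250.3),ray(b,318.8,230.5)]
print('tip all',tri(R),'wrist',tri(R[:2]),'w2+side',tri([R[1],R[3]]), 'w2+top+side',tri(R[1:]))
# boss
m=cv2.inRange(cv2.cvtColor(w2['image'],cv2.COLOR_RGB2GRAY),0,62)
c=cv2.findContours(m[190:230,300:360],0,1)[0]
H3=w3['image'][150:195,285:335]
g=cv2.cvtColor(H3,cv2.COLOR_RGB2GRAY);print(g[::2,::2])
E
```

```text
rim w3 [ 0.4661 -0.2687] 0.06383696590997814
rim w1 [ 0.4661 -0.2673] 0.06510961215123222
rim top [ 0.4652 -0.2678] 0.06515103995746992
rim side [ 0.4647 -0.2704] 0.06607460540168038
w1 
 [[130 115 112 111 112 114 114 112 112 109 107 108 111]
 [124 113 114 115 116 117 116 114 111 110 109 111 115]
 [122 118 123 130 132 126 120 116 113 112 114 119 124]
 [127 138 153 163 165 156 138 125 118 119 121 127 135]
 [144 168 187 196 197 189 172 149 131 129 132 137 145]
 [166 189 200 204 205 202 194 175 150 141 142 150 153]
 [178 196 203 206 206 206 201 189 170 157 155 158 157]
 [181 197 203 206 205 205 202 195 179 168 164 161 158]
 [178 195 204 206 205 205 203 196 184 172 165 160 156]
 [169 187 199 204 204 202 199 193 182 168 161 157 155]
 [159 172 184 193 196 192 189 181 171 162 158 156 155]
 [156 159 166 174 177 175 171 165 160 156 155 155 155]
 [155 156 157 159 160 159 158 156 155 155 155 156 155]]
w2 
 [[108 111 112 115 118 122 123 121 119 116 112 108  94]
 [108 112 118 127 139 149 152 148 138 123 115 110  98]
 [108 115 129 153 176 187 191 188 174 144 126 118 105]
 [110 125 153 179 196 203 
[... 4249 characters left out ...]
19 119 119 117 117 115 114 114 113 113
  118 162 167 182 186 185 184]
 [248 248 249 249 248 246 218 165 126 119 117 118 117 117 115 116 114 121
  184 231 186 184 185 185 184]
 [248 248 248 248 248 248 245 232 202 144 121 118 117 116 117 125 156 199
  239 213 186 185 185 185 184]
 [248 248 248 248 248 249 249 247 243 232 199 183 180 171 174 232 250 248
  246 210 186 186 186 184 184]
 [249 248 248 248 248 248 248 249 248 248 245 247 248 246 243 245 247 248
  248 237 208 185 185 184 184]
 [249 248 248 249 248 249 249 248 248 248 248 248 248 248 248 248 248 248
  248 248 217 185 185 184 183]
 [249 249 249 249 249 249 249 249 248 248 248 249 248 248 248 248 248 248
  248 247 218 186 184 184 184]]
```

Measured: tray axis (0.4655, -0.268), rim radius 64 to 65 mm against 65 given. Spindle tip about (0.495, 0.008, 0.095), so the base stands about 3 mm up, within 1 to 9 mm. Now the tray hub.

```bash
python3 -m creep '0 0 0 2.2 -.5 3 9;0 0 0 2.13 -.47 3 9;0 0 0 0 0 4 9;0 0 0 0 0 4 9;0 0 0 0 0 0 9' >/dev/null;python3 -m creep '0 0 0 0 0 2 9;0 0 0 0 0 2 9;0 0 0 0 0 1.6 9;0 0 0 0 0 0 9;0 0 0 0 0 0 9'; python3 - <<'E'
from h import *
np.set_printoptions(precision=4,suppress=True)
w=snap('wrist');b=snap('side','s1.png')
c=b['image'][250:420,280:480];cv2.imwrite('pics/c2.png',np.hstack([cv2.resize(c,None,fx=2,fy=2),cv2.resize(w['image'],(400,340))])[:,:,::-1])
w2=dict(np.load('w2.npz'));w1=dict(np.load('w1.npz'))
for z in(.091,.096,.1):print(z,plane(w2,329.2,223.3,z,1),plane(w1,246,286,z,1))
# target cap: red top outline on z=.039 plane from w1 and top
for nm,s,box,f in(('w1',w1,(455,220,510,270),1),('top',load('top'),(190,245,220,275),0)):
    H=hsv(s);m=cv2.inRange(H,(0,150,80),(8,255,255))|cv2.inRange(H,(170,150,80),(180,255,255))
    z=np.zeros_like(m);z[box[1]:box[3],box[0]:box[2]]=1;M=cv2.moments(m*z,True);u,v=M['m10']/M['m00'],M['m01']/M['m00']
    print(nm,u,v,plane(s,u,v,.035,f))
# grey base rim in w2: boundary of base: print profile
g=cv2.cvtColor(w2['image'],cv2.COLOR_RGB2GRAY)
E
```

```text
t: 3.97
tool_pos: [0.4663, -0.2674, 0.0302]
ee_rot: [0.0, -3.141, -0.0]
wrist_force: [0.6, 1.4, 1.0]
opening: 0.0901
grasp_force: 0.0
0.091 [0.4958 0.008  0.091 ] [0.4973 0.0072 0.091 ]
0.096 [0.4947 0.0079 0.096 ] [0.4953 0.0084 0.096 ]
0.1 [0.4938 0.0078 0.1   ] [0.4937 0.0093 0.1   ]
w1 481.9519427402863 245.85685071574642 [0.4789 0.2401 0.035 ]
top 204.59798994974875 261.4070351758794 [0.4801 0.2438 0.035 ]
```

View pics/c2.png

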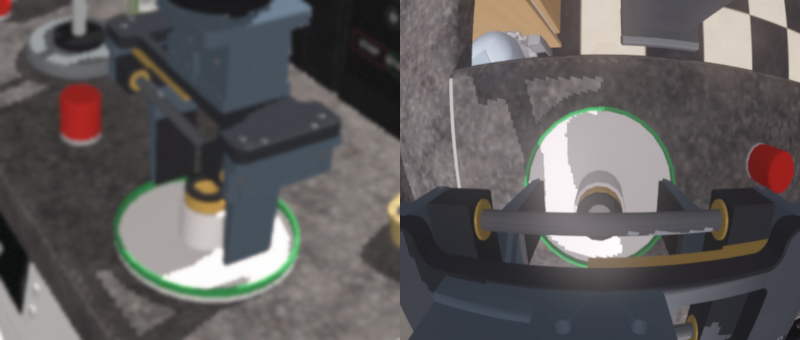

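The fingers straddle the hub evenly, so I go down and grip.

```bash
python3 -m creep '0 0 0 0 0 .6 9;0 0 0 0 0 .5 9;0 0 0 0 0 0 9;0 0 0 0 0 0 3.5;0 0 0 0 0 0 3.5'; python3 -m creep '0 0 0 0 0 0 3.5;0 0 0 0 0 0 3.5;0 0 0 0 0 0 3.5;0 0 0 0 0 0 3.5;0 0 0 0 0 0 3.5'
```

```text
t: 4.48
tool_pos: [0.4657, -0.2684, 0.018]
ee_rot: [-0.002, -3.141, -0.0]
wrist_force: [-0.3, -1.1, 0.7]
opening: 0.0796
grasp_force: 0.0
t: 4.9
tool_pos: [0.4658, -0.2684, 0.0179]
ee_rot: [0.002, 3.142, 0.0]
wrist_force: [0.2, 0.5, -0.2]
opening: 0.0466
grasp_force: 0.0
```

```bash
python3 -m creep '0 0 0 0 0 0 3.3;0 0 0 0 0 0 3.3;0 0 0 0 0 0 3.3;0 0 0 0 0 0 3.3;0 0 0 0 0 0 3.3'; python3 -m creep '0 0 0 0 0 0 3.3;0 0 0 0 0 -1.5 3.3;0 0 0 0 0 -3 3.3;0 0 0 0 0 -3 3.3;0 0 0 0 0 -3 3.3'
```

```text
t: 5.32
tool_pos: [0.4658, -0.2684, 0.0179]
ee_rot: [-0.002, -3.142, -0.0]
wrist_force: [-0.3, -0.4, 0.9]
opening: 0.0378
grasp_force: 30.0
t: 5.73
tool_pos: [0.4653, -0.2681, 0.1238]
ee_rot: [-0.002, -3.14, -0.001]
wrist_force: [0.2, 0.1, -3.4]
opening: 0.0374
grasp_force: 30.0
```

```bash
python3 -m creep '0 0 0 0 0 -1.5 3.3;0 0 0 0 1 -1.5 3.3;0 0 0 -.4 3.2 0 3.3;0 0 0 -.4 3.2 0 3.3;0 0 0 -.4 3.2 0 3.3' >/dev/null; python3 -m creep '0 0 0 -.4 3.2 0 3.3;0 0 0 -.4 3.2 0 3.3;0 0 0 -.4 3.2 0 3.3;0 0 0 -.4 3.2 0 3.3;0 0 0 -.15 3.2 0 3.3' >/dev/null;python3 -m creep '0 0 0 0 1 0 3.3;0 0 0 0 0 0 3.3;0 0 0 0 0 0 3.3;0 0 0 0 0 0 3.3'; python3 - <<'E'
from h import *
b=snap('side');a=snap('top')
c=b['image'][120:320,210:430];d=a['image'][190:310,230:380]
cv2.imwrite('pics/c3.png',np.hstack([cv2.resize(c,(440,400)),cv2.resize(d,(360,400))])[:,:,::-1])
E
```

```text
t: 6.9
tool_pos: [0.4956, 0.0067, 0.1528]
ee_rot: [-0.003, -3.141, 0.0]
wrist_force: [0.1, -0.9, -2.7]
opening: 0.038
grasp_force: 30.0
```

View pics/c3.png

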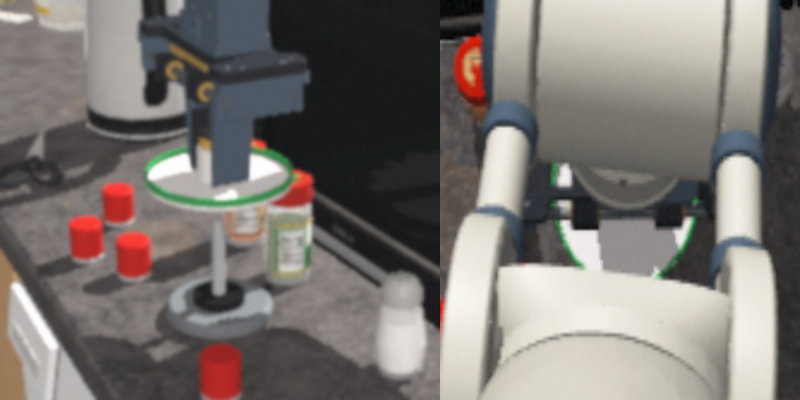

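The tray hangs level over the spindle. I compare both in the same side camera before lowering.

```bash
python3 - <<'E'
from h import *
np.set_printoptions(precision=4,suppress=True)
b=load('side');z=.1528-.018+.011
h=hullpts(cv2.inRange(hsv(b),(45,90,40),(90,255,255)),(275,185,365,230))
print('tray',*circ(np.array([plane(b,u,v,z) for u,v in h])))
for zz in(.093,.0955,.098):print('tip',plane(b,318.8,230.5,zz))
g=cv2.cvtColor(b['image'],cv2.COLOR_RGB2GRAY);print(g[232:262:4,308:330])
for zz in(.04,.08):print(zz,proj(b,[.495,.008,zz]))
E
```

```text
tray [0.4951 0.0028] 0.06802877773333554
tip [0.4979 0.0134 0.093 ]
tip [0.4957 0.0085 0.0955]
tip [0.4935 0.0036 0.098 ]
[[122 128 130 131 131 130 128 128 135 150 160 159 151 138 134 134 136 139
  141 143 145 150]
 [125 123 121 119 118 121 124 126 136 151 159 161 154 146 138 132 131 131
  132 138 147 154]
 [121 118 115 110 101  93  94 105 128 150 159 161 158 151 134 119 125 132
  139 143 143 144]
 [ 70  68  68  69  68  70  73  92 123 148 159 161 160 155 127  84  65  63
   65  67  70  72]
 [ 66  66  67  64  65  65  70  90 123 148 160 161 160 156 129  93  89  98
  104 107 107 108]
 [ 67  64  69  72  73  77  90 106 130 151 161 163 162 162 157 141 128 124
  122 120 117 119]
 [116 124 129 125 119 117 117 122 135 151 160 162 162 162 156 138 123 121
  122 125 128 131]
 [151 153 152 142 129 120 104  98 123 148 160 163 161 156 129  89  72  75
   80  86  91  97]]
0.04 [319.0353 258.0697]
0.08 [318.6969 238.4695]
```

```bash
python3 -m creep '0 0 0 .05 .13 1 3.3;0 0 0 0 0 1.5 3.3;0 0 0 0 0 1.5 3.3;0 0 0 0 0 .5 3.3;0 0 0 0 0 0 3.3'; python3 -m creep '0 0 0 0 0 .5 3.3;0 0 0 0 0 .5 3.3;0 0 0 0 0 .5 3.3;0 0 0 0 0 0 3.3'
```

```text
t: 7.42
tool_pos: [0.4944, 0.0082, 0.107]
ee_rot: [-0.004, -3.139, -0.0]
wrist_force: [-0.6, -0.0, -2.7]
opening: 0.0381
grasp_force: 30.0
t: 7.75
tool_pos: [0.4949, 0.0088, 0.0923]
ee_rot: [-0.002, -3.141, -0.0]
wrist_force: [-0.7, 0.4, -2.3]
opening: 0.0383
grasp_force: 30.0
```

```bash
python3 -m creep '0 0 0 0 0 1 3.3;0 0 0 0 0 1 3.3;0 0 0 0 0 1 3.3;0 0 0 0 0 1 3.3;0 0 0 0 0 0 3.3'; python3 -m creep '0 0 0 0 0 .2 3.3;0 0 0 0 0 .2 3.3;0 0 0 0 0 .2 3.3;0 0 0 0 0 0 3.3'; python3 -m creep '0 0 0 0 0 .1 3.3;0 0 0 0 0 .1 3.3;0 0 0 0 0 .1 3.3;0 0 0 0 0 0 3.3'
```

```text
t: 8.17
tool_pos: [0.4945, 0.0089, 0.0516]
ee_rot: [-0.002, -3.14, -0.0]
wrist_force: [-0.6, 0.4, -1.8]
opening: 0.0377
grasp_force: 30.0
t: 8.5
tool_pos: [0.4952, 0.0088, 0.0469]
ee_rot: [0.002, 3.141, -0.0]
wrist_force: [-0.0, 0.1, -1.9]
opening: 0.0378
grasp_force: 30.0
t: 8.83
tool_pos: [0.4951, 0.0088, 0.0438]
ee_rot: [-0.002, -3.142, 0.0]
wrist_force: [-0.4, -0.3, -2.9]
opening: 0.0377
grasp_force: 30.0
```

```bash
python3 -m creep '0 0 0 0 0 .1 3.3;0 0 0 0 0 .1 3.3;0 0 0 0 0 0 3.3;0 0 0 0 0 0 3.3'; python3 -m creep '0 0 0 0 0 .1 3.3;0 0 0 0 0 .1 3.3;0 0 0 0 0 0 3.3;0 0 0 0 0 0 3.3'
```

```text
t: 9.17
tool_pos: [0.4951, 0.0088, 0.0419]
ee_rot: [-0.002, -3.142, 0.0]
wrist_force: [0.3, -0.6, -2.3]
opening: 0.0381
grasp_force: 30.0
t: 9.5
tool_pos: [0.4954, 0.0088, 0.0412]
ee_rot: [0.002, 3.14, -0.0]
wrist_force: [-7.1, 0.5, 30.6]
opening: 0.0382
grasp_force: 30.0
```

Contact at TCP z about 0.0413, so the tray underside is at 0.0233. That fits a base at about 3 mm plus 20 mm. I ease off and release.

```bash
python3 -m creep '0 0 0 0 0 -.1 3.3;0 0 0 0 0 0 3.3'; python3 -m creep '0 0 0 0 0 0 5;0 0 0 0 0 0 7;0 0 0 0 0 0 9;0 0 0 0 0 0 9;0 0 0 0 0 0 9';python3 -m creep '0 0 0 0 0 0 9;0 0 0 0 0 0 9;0 0 0 0 0 0 9;0 0 0 0 0 0 9;0 0 0 0 0 0 9'
```

```text
t: 9.67
tool_pos: [0.4953, 0.0088, 0.0413]
ee_rot: [0.002, 3.141, -0.0]
wrist_force: [-1.3, -0.4, 11.4]
opening: 0.0382
grasp_force: 30.0
t: 10.08
tool_pos: [0.4951, 0.0088, 0.0408]
ee_rot: [-0.002, -3.141, -0.0]
wrist_force: [0.7, -0.2, 0.1]
opening: 0.0683
grasp_force: 0.0
t: 10.5
tool_pos: [0.4951, 0.0088, 0.0409]
ee_rot: [-0.002, -3.142, -0.0]
wrist_force: [0.4, -0.1, -0.1]
opening: 0.0898
grasp_force: 0.0
```

```bash
python3 -m creep '0 0 0 0 0 -2 9;0 0 0 0 0 -4 9;0 0 0 0 0 -4 9;0 0 0 0 0 -4 9;0 0 0 0 0 -4 9'>/dev/null; python3 -m creep '0 0 0 -.4 3.9 0 9;0 0 0 -.4 3.9 0 9;0 0 0 -.4 3.9 0 9;0 0 0 -.4 3.9 0 9;0 0 0 -.4 3.9 0 9' >/dev/null;  python3 -m creep '0 0 0 0 3.9 0 9;0 0 0 0 0 0 9;0 0 0 0 0 0 9;0 0 0 0 0 0 9'
python3 - <<'E'
from h import *
np.set_printoptions(precision=4,suppress=True)
w=snap('wrist');np.savez('w4',**w);b=snap('side');a=snap('top');c=b['image'][170:330,215:365]
cv2.imwrite('pics/c4.png',np.hstack([cv2.resize(c,(375,400)),cv2.resize(w['image'][60:360,160:480],(425,400))])[:,:,::-1])
H=hsv(w);m=cv2.inRange(H,(0,150,80),(8,255,255))|cv2.inRange(H,(170,150,80),(180,255,255))
n,l,st,cc=cv2.connectedComponentsWithStats(m)
for i in range(1,n):
    if st[i,4]>100: print(cc[i],st[i],plane(w,*cc[i],.037,1))
E
```

```text
t: 11.67
tool_pos: [0.5151, 0.2426, 0.2207]
ee_rot: [-0.001, -3.141, 0.001]
wrist_force: [-0.7, -0.4, 1.2]
opening: 0.0902
grasp_force: 0.0
[252.2088 118.6882] [ 234  101   38   36 1068] [0.4232 0.1787 0.037 ]
[195.5144 152.329 ] [ 177  136   39   34 1079] [0.4525 0.1225 0.037 ]
[ 28.4573 158.228 ] [ 13 145  33  28 772] [ 0.4417 -0.0982  0.037 ]
[324.1208 180.1836] [ 307  162   35   37 1002] [0.4815 0.245  0.037 ]
```

View pics/c4.png

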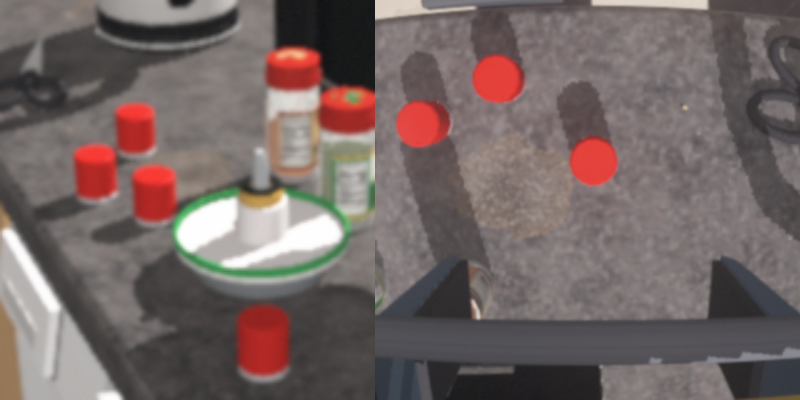

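The tray sits level on the boss with the spindle and brass/black collar showing. The target cap is at wrist px (324,180), which is (0.481, 0.244), agreeing with the top view. Now I fetch it.

```bash
python3 -m creep '0 0 0 1.7 .1 3 9;0 0 0 1.7 .07 3 9;0 0 0 0 0 4 9;0 0 0 0 0 4 9;0 0 0 0 0 3 9' >/dev/null;python3 -m creep '0 0 0 0 0 1.5 7;0 0 0 0 0 1 7;0 0 0 0 0 .5 7;0 0 0 0 0 0 7;0 0 0 0 0 0 7';python3 -m creep '0 0 0 0 0 0 3;0 0 0 0 0 0 3;0 0 0 0 0 0 3;0 0 0 0 0 0 3;0 0 0 0 0 0 3'; python3 -m creep '0 0 0 0 0 0 3;0 0 0 0 0 0 3;0 0 0 0 0 0 3;0 0 0 0 0 0 3;0 0 0 0 0 0 3'
```

```text
t: 12.65
tool_pos: [0.4821, 0.2445, 0.0218]
ee_rot: [0.003, 3.14, 0.001]
wrist_force: [1.1, 0.8, -0.3]
opening: 0.0701
grasp_force: 0.0
t: 13.07
tool_pos: [0.4816, 0.2446, 0.0212]
ee_rot: [0.002, 3.141, 0.0]
wrist_force: [-0.4, -0.4, -0.7]
opening: 0.0397
grasp_force: 0.0
t: 13.48
tool_pos: [0.4815, 0.2446, 0.0211]
ee_rot: [0.002, 3.141, 0.0]
wrist_force: [-0.3, -0.3, 6.4]
opening: 0.0333
grasp_force: 30.0
```

```bash
python3 -m creep '0 0 0 0 0 -2 3;0 0 0 0 0 -4 3;0 0 0 0 0 -4 3;0 0 0 0 0 -4 3;0 0 0 0 0 0 3';python3 -m creep '0 0 0 -.2 -3.9 0 3;0 0 0 -.2 -3.9 0 3;0 0 0 -.2 -3.9 0 3;0 0 0 -.2 -3.9 0 3;0 0 0 -.2 -3.9 0 3' >/dev/null;python3 -m creep '0 0 0 -.3 -3.9 0 3;0 0 0 0 -.2 0 3;0 0 0 0 0 0 3;0 0 0 0 0 0 3'
python3 - <<'E'
from h import *
np.set_printoptions(precision=4,suppress=True)
w=snap('wrist');b=snap('side');c=b['image'][140:300,230:400]
cv2.imwrite('pics/c5.png',np.hstack([cv2.resize(c,(425,400)),cv2.resize(w['image'][160:320,240:390],(375,400))])[:,:,::-1])
H=hsv(b);m=cv2.inRange(H,(0,150,60),(8,255,255))|cv2.inRange(H,(170,150,60),(180,255,255))
n,l,st,cc=cv2.connectedComponentsWithStats(m)
for i in range(1,n):
    if st[i,4]>20: print(cc[i],st[i])
s=robot.sense()['tool_pos'];print(s,proj(b,s))
E
```

```text
t: 13.9
tool_pos: [0.4844, 0.2458, 0.1676]
ee_rot: [0.002, 3.133, 0.005]
wrist_force: [2.5, 0.5, 1.3]
opening: 0.0333
grasp_force: 30.0
t: 14.65
tool_pos: [0.4939, 0.0086, 0.1607]
ee_rot: [-0.004, -3.141, -0.0]
wrist_force: [0.4, 0.6, 0.1]
opening: 0.033
grasp_force: 30.0
[247.5283  31.1698] [241  24  14  14 106]
[510.8364  62.0829] [443  52 148  18 856]
[ 96.7453 186.5443] [  50  167   96   39 1343]
[310.2736 194.7642] [308 184   6  24 106]
[338.291  196.9403] [333 189  11  16 134]
[354.2792 213.5214] [343 204  24  19 351]
[252.6856 237.9398] [245 228  16  21 299]
[276.3933 246.686 ] [268 236  18  22 328]
[319.7476 305.4599] [310 292  21  28 511]
[0.4939 0.0096 0.1608] [317.0409 196.4489]
```

View pics/c5.png

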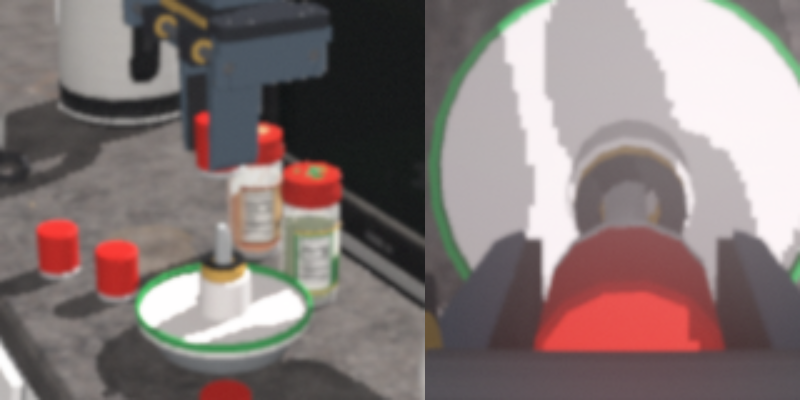

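The cap is held straight, and in the wrist crop it lines up with the spindle (both near column 628). In the side view it sits about 1 px left of the spindle, so I nudge it and lower.

```bash
python3 -m creep '0 0 0 -.1 -.1 1.5 3;0 0 0 0 0 1.5 3;0 0 0 0 0 1 3;0 0 0 0 0 0 3;0 0 0 0 0 0 3';python3 -m creep '0 0 0 0 0 .2 3;0 0 0 0 0 .2 3;0 0 0 0 0 .2 3;0 0 0 0 0 0 3';python3 -m creep '0 0 0 0 0 .2 3;0 0 0 0 0 .2 3;0 0 0 0 0 0 3'
```

```text
t: 15.17
tool_pos: [0.4948, 0.0085, 0.1208]
ee_rot: [0.0, -3.14, -0.0]
wrist_force: [0.5, -0.2, -0.9]
opening: 0.0335
grasp_force: 30.0
t: 15.5
tool_pos: [0.4951, 0.0076, 0.1149]
ee_rot: [0.002, 3.141, -0.0]
wrist_force: [-0.0, 0.1, -0.4]
opening: 0.033
grasp_force: 30.0
t: 15.75
tool_pos: [0.495, 0.0075, 0.1106]
ee_rot: [-0.002, -3.141, -0.0]
wrist_force: [-0.1, 0.3, -1.3]
opening: 0.0338
grasp_force: 30.0
```

```bash
python3 -m creep '0 0 0 0 .05 .1 3;0 0 0 0 0 .1 3;0 0 0 0 0 .1 3;0 0 0 0 0 0 3';python3 -m creep '0 0 0 0 0 .1 3;0 0 0 0 0 .1 3;0 0 0 0 0 .1 3;0 0 0 0 0 0 3';python3 -m creep '0 0 0 0 0 .1 3;0 0 0 0 0 .1 3;0 0 0 0 0 .1 3;0 0 0 0 0 0 3'
```

```text
t: 16.08
tool_pos: [0.495, 0.008, 0.1078]
ee_rot: [-0.002, -3.141, 0.0]
wrist_force: [-0.7, -1.3, -0.5]
opening: 0.033
grasp_force: 30.0
t: 16.42
tool_pos: [0.495, 0.008, 0.1047]
ee_rot: [-0.002, -3.141, 0.0]
wrist_force: [-1.4, -2.0, 0.1]
opening: 0.0332
grasp_force: 30.0
t: 16.75
tool_pos: [0.4948, 0.0082, 0.1016]
ee_rot: [-0.002, -3.141, -0.0]
wrist_force: [-1.7, 0.3, -1.4]
opening: 0.0333
grasp_force: 30.0
```

```bash
python3 -m creep '0 0 0 .03 0 .1 3;0 0 0 0 0 .1 3;0 0 0 0 0 0 3;0 0 0 0 0 0 3';python3 -m creep '0 0 0 0 0 .1 3;0 0 0 0 0 0 3;0 0 0 0 0 0 3';python3 -m creep '0 0 0 0 0 .1 3;0 0 0 0 0 0 3;0 0 0 0 0 0 3'
```

```text
t: 17.08
tool_pos: [0.4948, 0.0081, 0.0997]
ee_rot: [-0.002, -3.141, -0.0]
wrist_force: [0.2, -0.1, -4.6]
opening: 0.0331
grasp_force: 30.0
t: 17.33
tool_pos: [0.4948, 0.0079, 0.0989]
ee_rot: [-0.002, -3.141, 0.0]
wrist_force: [-1.0, -2.9, -2.4]
opening: 0.0333
grasp_force: 30.0
t: 17.58
tool_pos: [0.4943, 0.0079, 0.0978]
ee_rot: [-0.002, -3.141, 0.0]
wrist_force: [-3.2, -2.9, -2.3]
opening: 0.0329
grasp_force: 30.0
```

```bash
python3 -m creep '0 0 0 .04 -.05 0 3;0 0 0 0 0 0 3;0 0 0 0 0 0 3';python3 -m creep '0 0 0 0 0 0 4;0 0 0 0 0 0 5;0 0 0 0 0 0 6;0 0 0 0 0 0 6;0 0 0 0 0 0 6'; python3 -m creep '0 0 0 0 0 -1 6;0 0 0 0 0 -1 6;0 0 0 0 0 -2 6;0 0 0 0 0 -1 6;0 0 0 0 0 0 6' ; python3 -m creep '0 0 0 0 0 0 0;0 0 0 0 0 0 0;0 0 0 0 0 0 0;0 0 0 0 0 0 0;0 0 0 0 0 0 0' ; python3 -m creep '0 0 0 0 0 0 0;0 0 0 0 0 0 0;0 0 0 0 0 0 0;0 0 0 0 0 0 0;0 0 0 0 0 0 0'
python3 - <<'E'
from h import *
w=snap('wrist');b=snap('side');c=b['image'][140:300,230:400]
cv2.imwrite('pics/c6.png',np.hstack([cv2.resize(c,(425,400)),cv2.resize(w['image'][160:320,240:390],(375,400))])[:,:,::-1])
E
```

```text
t: 17.83
tool_pos: [0.4945, 0.0077, 0.098]
ee_rot: [0.002, 3.141, 0.0]
wrist_force: [-1.1, 1.7, 2.1]
opening: 0.0332
grasp_force: 30.0
t: 18.25
tool_pos: [0.4945, 0.0075, 0.0979]
ee_rot: [0.002, 3.141, -0.0]
wrist_force: [-0.1, 0.6, 0.3]
opening: 0.0597
grasp_force: 0.0
t: 18.67
tool_pos: [0.4955, 0.0074, 0.1497]
ee_rot: [0.002, 3.138, -0.001]
wrist_force: [-0.1, 0.6, -0.1]
opening: 0.0602
grasp_force: 0.0
t: 19.08
tool_pos: [0.4941, 0.0076, 0.1474]
ee_rot: [-0.002, -3.141, -0.0]
wrist_force: [0.5, 0.3, -0.9]
opening: 0.0296
grasp_force: 0.0
t: 19.5
tool_pos: [0.4944, 0.0075, 0.1479]
ee_rot: [-0.002, -3.142, 0.0]
wrist_force: [-1.0, -0.2, -0.2]
opening: 0.0001
grasp_force: 0.0
```

View pics/c6.png

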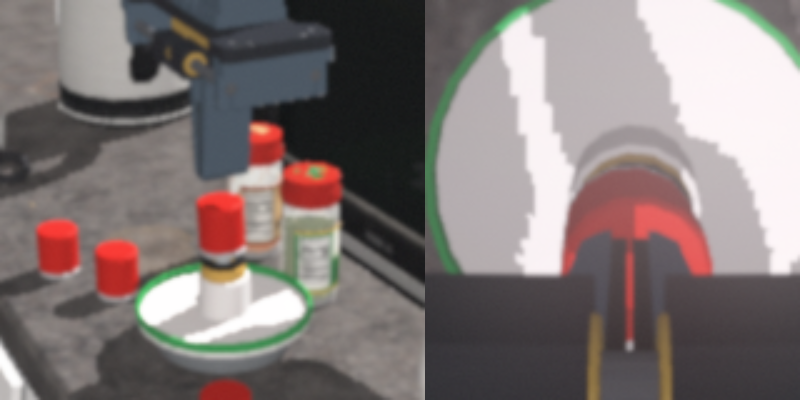

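The cap stands upright on the spindle just above the washer, and the closed fingers are over its top. Now I go down to touch and press in small steps.

```bash
python3 -m creep '0 0 0 0 0 1 0;0 0 0 0 0 .8 0;0 0 0 0 0 0 0;0 0 0 0 0 0 0'; for i in 1 ; do python3 -m creep '0 0 0 0 0 .1 0;0 0 0 0 0 .1 0;0 0 0 0 0 0 0'; done; python3 -m creep '0 0 0 0 0 .05 0;0 0 0 0 0 0 0;0 0 0 0 0 0 0'; python3 -m creep '0 0 0 0 0 .05 0;0 0 0 0 0 0 0;0 0 0 0 0 0 0'
```

```text
t: 19.93
tool_pos: [0.4941, 0.0076, 0.1296]
ee_rot: [-0.002, -3.14, -0.0]
wrist_force: [1.8, -0.5, -0.3]
opening: 0.0007
grasp_force: 0.0
t: 20.18
tool_pos: [0.4947, 0.0075, 0.1281]
ee_rot: [0.002, 3.141, -0.0]
wrist_force: [-0.3, 0.3, 0.7]
opening: 0.0005
grasp_force: 0.4
t: 20.43
tool_pos: [0.4949, 0.0075, 0.1277]
ee_rot: [0.002, 3.141, -0.0]
wrist_force: [1.4, -0.3, 5.3]
opening: 0.0002
grasp_force: 2.5
t: 20.68
tool_pos: [0.4952, 0.0074, 0.1274]
ee_rot: [0.002, 3.14, -0.0]
wrist_force: [1.6, -0.9, 8.4]
opening: 0.0005
grasp_force: 4.1
```

```bash
f(){ grep -E 'tool_pos|wrist_force'|sed 's/.*\[//'|paste -sd' '; }; python3 -m creep '0 0 0 0 0 .05 0'|f; python3 -m creep '0 0 0 0 0 0 0;0 0 0 0 0 0 0'|f; python3 -m creep '0 0 0 0 0 .05 0'|f; python3 -m creep '0 0 0 0 0 0 0;0 0 0 0 0 0 0'|f; python3 -m creep '0 0 0 0 0 .05 0'|f;python3 -m creep '0 0 0 0 0 0 0;0 0 0 0 0 0 0'|f
```

```text
0.4952, 0.0074, 0.127] 2.4, 0.3, 3.2]
0.4947, 0.0075, 0.1266] 1.6, -0.3, 4.1]
0.4949, 0.0075, 0.1262] 2.5, -0.9, 8.6]
0.4949, 0.0074, 0.1262] 2.4, -1.0, 6.6]
0.495, 0.0075, 0.1257] 3.5, -1.3, 8.7]
0.4948, 0.0075, 0.1256] 3.0, -0.4, 6.1]
```

```bash
f(){ grep -E 'tool_pos|wrist_force'|sed 's/.*\[//'|paste -sd' '; }; python3 -m creep '0 0 0 0 0 .05 0'|f; python3 -m creep '0 0 0 0 0 0 0;0 0 0 0 0 0 0;0 0 0 0 0 0 0'|f; python3 -m creep '0 0 0 0 0 .05 0'|f; python3 -m creep '0 0 0 0 0 0 0;0 0 0 0 0 0 0;0 0 0 0 0 0 0'|f
```

```text
0.495, 0.0074, 0.1252] 1.7, -2.0, 6.4]
0.4948, 0.0075, 0.1251] 2.6, -0.6, 5.2]
0.495, 0.0074, 0.1248] 2.1, -1.2, 6.7]
0.4947, 0.0075, 0.1246] 3.0, -0.9, 4.9]
```

```bash
f(){ grep -E 'tool_pos|wrist_force'|sed 's/.*\[//'|paste -sd' '; }; python3 -m creep '0 0 0 0 0 .05 0'|f; python3 -m creep '0 0 0 0 0 0 0;0 0 0 0 0 0 0;0 0 0 0 0 0 0'|f
```

```text
0.4949, 0.0074, 0.1242] 3.1, -0.5, 9.6]
0.4949, 0.0075, 0.1241] 2.1, -0.7, 5.6]
```

Force is not building up, so the cap is still sliding. I continue in half-millimetre steps.

```bash
f(){ grep -E 'tool_pos|wrist_force'|sed 's/.*\[//'|paste -sd' '; }; python3 -m creep '0 0 0 0 0 .05 0'|f; python3 -m creep '0 0 0 0 0 0 0;0 0 0 0 0 0 0;0 0 0 0 0 0 0'|f; python3 -m creep '0 0 0 0 0 .05 0'|f; python3 -m creep '0 0 0 0 0 0 0;0 0 0 0 0 0 0;0 0 0 0 0 0 0'|f
```

```text
0.495, 0.0074, 0.1238] 3.1, -1.5, 10.4]
0.4949, 0.0075, 0.1236] 2.2, -0.9, 5.0]
0.4949, 0.0075, 0.1232] 3.2, -1.3, 8.8]
0.4948, 0.0075, 0.1231] 2.0, -0.9, 4.8]
```

```bash
f(){ grep -E 'tool_pos|wrist_force'|sed 's/.*\[//'|paste -sd' '; }; python3 -m creep '0 0 0 0 0 .05 0'|f; python3 -m creep '0 0 0 0 0 0 0;0 0 0 0 0 0 0;0 0 0 0 0 0 0'|f; python3 -m creep '0 0 0 0 0 .05 0'|f; python3 -m creep '0 0 0 0 0 0 0;0 0 0 0 0 0 0;0 0 0 0 0 0 0'|f
```

```text
0.495, 0.0075, 0.1227] 3.0, -1.9, 10.7]
0.4948, 0.0075, 0.1226] 2.5, -0.8, 5.1]
0.4949, 0.0075, 0.1222] 2.6, -1.7, 9.9]
0.4947, 0.0075, 0.1221] 2.6, -2.2, 5.3]
```

```bash
f(){ grep -E 'tool_pos|wrist_force'|sed 's/.*\[//'|paste -sd' '; }; python3 -m creep '0 0 0 0 0 .05 0'|f; python3 -m creep '0 0 0 0 0 0 0;0 0 0 0 0 0 0;0 0 0 0 0 0 0'|f; python3 -m creep '0 0 0 0 0 .05 0'|f; python3 -m creep '0 0 0 0 0 0 0;0 0 0 0 0 0 0;0 0 0 0 0 0 0'|f
```

```text
0.4949, 0.0074, 0.1217] 3.3, -1.7, 9.3]
0.4949, 0.0074, 0.1216] 3.0, -1.7, 5.0]
0.4951, 0.0073, 0.1213] 3.3, -3.9, 11.6]
0.4951, 0.0073, 0.1213] 2.8, -2.4, 7.5]
```

```bash
f(){ grep -E 'tool_pos|wrist_force'|sed 's/.*\[//'|paste -sd' '; }; python3 -m creep '0 0 0 0 0 .05 0'|f; python3 -m creep '0 0 0 0 0 0 0;0 0 0 0 0 0 0;0 0 0 0 0 0 0'|f; python3 -m creep '0 0 0 0 0 .05 0'|f; python3 -m creep '0 0 0 0 0 0 0;0 0 0 0 0 0 0;0 0 0 0 0 0 0'|f
```

```text
0.4954, 0.0072, 0.121] 2.3, -4.9, 16.7]
0.4954, 0.0071, 0.121] 2.1, -4.5, 10.6]
0.4955, 0.007, 0.1207] 2.1, -5.4, 15.4]
0.4955, 0.007, 0.1205] 3.4, -6.4, 9.6]
```

The lasting force has risen from about 5 to 10 N, and a side force has appeared. I relieve the side force and see what lasts.

```bash
f(){ grep -E 'tool_pos|wrist_force'|sed 's/.*\[//'|paste -sd' '; }; python3 -m creep '0 0 0 .03 -.06 0 0;0 0 0 0 0 0 0;0 0 0 0 0 0 0;0 0 0 0 0 0 0'|f; python3 -m creep '0 0 0 0 0 .03 0'|f; python3 -m creep '0 0 0 0 0 0 0;0 0 0 0 0 0 0;0 0 0 0 0 0 0;0 0 0 0 0 0 0'|f
```

```text
0.4954, 0.0066, 0.1205] 4.5, -3.3, 10.3]
0.4954, 0.0066, 0.1204] 2.4, -2.8, 18.4]
0.4954, 0.0066, 0.1204] 2.6, -3.3, 13.6]
```

The force now builds and stays (13.6 N for almost no travel). I stop, lift off, then press again lightly to verify.

```bash
f(){ grep -E 'tool_pos|wrist_force'|sed 's/.*\[//'|paste -sd' '; }; python3 -m creep '0 0 0 0 0 -.3 0;0 0 0 0 0 -.2 0;0 0 0 0 0 0 0;0 0 0 0 0 0 0'|f; python3 -m creep '0 0 0 0 .06 .3 0;0 0 0 0 0 .1 0;0 0 0 0 0 0 0'|f;  python3 -m creep '0 0 0 0 0 .05 0;0 0 0 0 0 0 0;0 0 0 0 0 0 0'|f; python3 -m creep '0 0 0 0 0 .03 0;0 0 0 0 0 0 0;0 0 0 0 0 0 0'|f
```

```text
0.4937, 0.007, 0.1245] -0.4, 0.4, -0.8]
0.4943, 0.0075, 0.1204] 0.0, -0.6, 1.0]
0.4944, 0.0074, 0.1202] -0.9, -1.3, 8.6]
0.4944, 0.0074, 0.1201] -0.9, -1.3, 12.8]
```

```bash
f(){ grep -E 'tool_pos|wrist_force'|sed 's/.*\[//'|paste -sd' '; }; python3 -m creep '0 0 0 0 0 0 0;0 0 0 0 0 0 0;0 0 0 0 0 0 0'|f; python3 -m creep '0 0 0 0 0 .02 0'|f; python3 -m creep '0 0 0 0 0 0 0;0 0 0 0 0 0 0;0 0 0 0 0 0 0;0 0 0 0 0 0 0'|f;python3 -m creep '0 0 0 0 0 0 0;0 0 0 0 0 0 0;0 0 0 0 0 0 0;0 0 0 0 0 0 0'|f
```

```text
0.4944, 0.0074, 0.1201] -1.2, -1.4, 12.6]
0.4945, 0.0074, 0.12] -2.9, -1.1, 18.6]
0.4944, 0.0074, 0.12] -1.6, -1.1, 15.3]
0.4945, 0.0074, 0.12] -0.4, -1.7, 15.3]
```

```bash
f(){ grep -E 'tool_pos|wrist_force'|sed 's/.*\[//'|paste -sd' '; }; python3 -m creep '0 0 0 0 0 -.3 0;0 0 0 0 0 0 0;0 0 0 0 0 0 0;0 0 0 0 0 0 0'|f; python3 -m creep '0 0 0 0 0 .2 0;0 0 0 0 0 0 0;0 0 0 0 0 0 0'|f;  python3 -m creep '0 0 0 0 0 .05 0;0 0 0 0 0 0 0;0 0 0 0 0 0 0'|f; python3 -m creep '0 0 0 0 0 .05 0;0 0 0 0 0 0 0;0 0 0 0 0 0 0'|f
```

```text
0.4939, 0.0076, 0.1224] 0.3, -0.1, 0.0]
0.4944, 0.0074, 0.1205] 0.0, -0.4, 5.1]
0.4945, 0.0074, 0.1204] -0.8, -1.2, 9.4]
0.4945, 0.0074, 0.1201] -2.0, -1.8, 16.9]
```

It touches at the same height each time, and pressing with 15 to 17 N does not move it. It is seated. I retreat and check with numbers from the cameras.

```bash
python3 -m creep '0 0 0 0 0 -1 0;0 0 0 0 0 -3 0;0 0 0 0 0 -4 0;0 0 0 0 0 -3 0;0 0 0 0 0 0 0'
python3 - <<'E'
from h import *
np.set_printoptions(precision=4,suppress=True)
b=snap('side');H=hsv(b);m=cv2.inRange(H,(0,150,60),(8,255,255))|cv2.inRange(H,(170,150,60),(180,255,255))
n,l,st,cc=cv2.connectedComponentsWithStats(m)
for i in range(1,n):
    if st[i,4]>80 and 230<cc[i][0]<400: print(cc[i],st[i])
print('expected cap top centre, red bottom',proj(b,[.495,.008,.109]),proj(b,[.495,.008,.0745]))
h=hullpts(cv2.inRange(H,(45,90,40),(90,255,255)),(270,230,362,300));print('rim',*circ(np.array([plane(b,u,v,.0345) for u,v in h])))
E
```

```text
t: 29.43
tool_pos: [0.4965, 0.0074, 0.2347]
ee_rot: [0.002, 3.134, -0.001]
wrist_force: [0.6, -0.7, 0.2]
opening: 0.0003
grasp_force: 0.0
[247.5865  31.1731] [241  24  14  14 104]
[332.4564 196.9128] [322 188  22  17 298]
[354.2869 213.4943] [342 204  25  19 352]
[318.7513 231.8497] [310 221  19  24 386]
[252.7013 237.906 ] [245 228  16  21 298]
[276.3933 246.686 ] [268 236  18  22 328]
[319.7608 305.4627] [310 292  21  28 510]
expected cap top centre, red bottom [318.4438 223.8126] [318.7441 241.2062]
rim [0.4939 0.007 ] 0.06685304837205037
```

```bash
python3 -c "from bench import robot;print(robot.sign_off())"
```

```text
the job is handed in; nothing more can be done
None
```

The job is handed in at 29 s of the 72 s allowed: the tray rests on the base, and the farthest red cap is pressed onto the washer; repeat presses of 15 to 17 N no longer moved it. In the final side image both jars and the other three caps stand where they were; I did not re-measure the salt shaker, but nothing went near it.

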